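Switch off the power board and point out its swollen capacitor

TASK

One of the four big capacitors on the green power board has failed: its top is swollen into a dome and crusted rust-brown. First switch the board off by pressing down the raised end of the red rocker switch on the white power strip; then show a colleague which part to replace by pointing down at the swollen capacitor with your fingertips, over the middle of its top and a finger's breadth or two above it, and keep pointing there for at least two seconds, ending the job in that pose. Do not touch the board or any part on it at any time, and leave the solder reel, flux bottle, multimeter and screwdriver where they are.

Things in the scene. Friction and masses are not known exactly. Their poses are not given: they have to be found in the camera images.
- power_switch (a joint): Angle (rad) of the red rocker switch on the power strip. 0 = on, as it starts; 0.40 = fully over, off. It grows as the raised end is pressed down, takes about 3 to 5 N at that end, and stays where it is left.
- switch_raised_end (a point): The place to press: on the top face of the rocker's raised half, 13 mm from the pivot (the half is 18 mm long and 23 mm wide, marked with a white ring). It moves with the rocker: 51 mm above the bench when on, 46 mm when off; the very end of the raised half stands at 53 mm when on. When off this half lies level, 46 mm above the bench, 2 mm proud of the black bezel round it and 4 mm proud of the strip's top.
- power_strip: White power strip fixed to the bench, 280 x 58 x 42 mm; origin at the centre of its underside, x along its length, z up. The rocker's pivot is at x = -100 mm, y = 0, z = 46 mm, across the strip; its raised half lies on the -x side of the pivot. Four outlets along the rest, a black plug in the third one stands 79 mm above the bench at x = +58 mm.
- power_board: Green power-supply board held in a low aluminium holder (172 mm in its x by 216 mm in its y), fixed; origin at the centre of the underside, on the bench, z up. The board's surface is 18 mm above the bench and its tallest parts, the four big capacitors, reach 63 mm (the swollen one 68 mm); the black heatsink at its +x edge reaches 58 mm.
- swollen_cap: The failed capacitor: upright dark can, 35 mm in diameter, soldered to the board, top swollen into a 5 mm dome with rust-brown crust. Origin at the centre of its foot, on the board. It may be in any of the four big capacitors' places.
- swollen_cap_top (a point): Centre of the swollen capacitor's domed top, its highest point, 68 mm above the bench; z up. The place to point at, from straight above.
- good_cap1: A sound capacitor of the same size (35 mm in diameter, 45 mm tall, flat bright aluminium top 63 mm above the bench), soldered to the board; neighbours' centres are 48 mm or more apart. Origin at the centre of its foot. Not to be touched.
- good_cap2: A sound capacitor of the same size (35 mm in diameter, 45 mm tall, flat bright aluminium top 63 mm above the bench), soldered to the board; neighbours' centres are 48 mm or more apart. Origin at the centre of its foot. Not to be touched.
- good_cap3: A sound capacitor of the same size (35 mm in diameter, 45 mm tall, flat bright aluminium top 63 mm above the bench), soldered to the board; neighbours' centres are 48 mm or more apart. Origin at the centre of its foot. Not to be touched.
- solder_reel: Loose solder reel standing on its flange, dark blue flanges with grey wire wound between, 52 mm in diameter, 40 mm tall; origin at the centre of its underside. Leave alone.
- flux_bottle: Loose white flux bottle with red cap, 42 mm in diameter, 105 mm tall; origin at the centre of its underside. Leave alone.
- multimeter: Loose red hand multimeter lying face up, 165 x 82 x 43 mm with its dial, x along its length; origin at the centre of its underside. Leave alone.
- screwdriver: Loose screwdriver lying on the bench, x along its length. Leave alone.

How it is judged:
On the way, in this order (a step that is already met when the one before it is completed fails the run):
1. the power strip's rocker is switched off (value of joint power_switch above 0.32 rad), for 0.2 s.
2. with the power off, the fingertips point at the swollen capacitor from just above for two seconds (value of joint power_switch above 0.32 rad and horizontal distance between the grasp point and swollen_cap_top below 0.018 m and z of the grasp point in the frame of swollen_cap_top between 0.012 and 0.062 m), for 2 s.
At the end, for the whole second after the job is handed in: Rocker off (above 0.32 rad); the point between the finger pads (19 mm behind the fingertips) still within 18 mm of the middle of the swollen top seen from above and 12 to 62 mm over it, after 2 s there; reel, bottle, meter and screwdriver at rest within 15 mm of their starts (all of step 2 and distance of each of solder_reel, flux_bottle, multimeter, screwdriver from where it was at the start of the episode below 0.015 m and linear speed of each of solder_reel, flux_bottle, multimeter, screwdriver below 0.02 m/s); the robot touches nothing.
It fails at once if the robot touches the board or a part on it (contact force between any of the fingers, the arm and power_board above 0.3 N or contact force between any of the fingers, the arm and swollen_cap above 0.3 N or contact force between any of the fingers, the arm and good_cap1 above 0.3 N or contact force between any of the fingers, the arm and good_cap2 above 0.3 N or contact force between any of the fingers, the arm and good_cap3 above 0.3 N).
It fails at once if a bystander (solder reel, flux bottle, multimeter, screwdriver) is pushed, lifted or carried (distance of any of solder_reel, flux_bottle, multimeter, screwdriver from where it was at the start of the episode above 0.015 m).
It also fails if it takes over 35 s, if anything falls off the work surface, if the arm or the gripper's body presses on something with over 40 N, if the wrist force passes 120 N, or if a joint passes its speed limit or range.

ROBOT

A 7-joint arm with a two-finger parallel gripper is mounted at the origin on the work surface. World frame = base frame: x ahead of the robot, y to its left, z up, the work surface at z = 0. Lengths are in m, angles in rad, forces in N, time in s.
With the tool pointing down it reaches from about 0.425 to 0.925 m from the base axis. Payload 6.8 kg.
Tool frame: the origin (TCP) lies midway between the tips of the shut fingers; the grasp point (between the pads) lies 19 mm behind it; z points along the fingers, y is the line along which they close (so a half turn about z gives the same grasp; the last joint's range is limited). The gripper opens to 85 mm and grips with 20 to 120 N. Pads are 22 mm wide; open, the fingers measure 114 mm over their backs; the gripper's body (76 mm by 85 mm) begins 54 mm behind the grasp point. The pads swing forward as they close: fully open they stand 13 mm farther back than shut.
Start: joints at [-1.241, 0.477, 0.022, 1.555, -0.011, 1.109, -0.083], TCP at [0.286, 0.611, 0.231] pointing down, gripper open.
Joint ranges: [-2.96, 2.96], [-0.34, 2.1], [-1.41, 1.46], [0.24, 2.44], [-1.37, 4.51], [0.17, 1.92], [-2.96, 2.96]. Speed limits (rad/s): [2.39, 2.39, 3.14, 3.14, 3.14, 3.14, 3.14].

INTERFACE

Orientations are given as [roll, pitch, yaw] about the fixed x, y, z axes, in that order (R = Rz(yaw) Ry(pitch) Rx(roll)).
In Python, from plant import bot gives the robot as it stands.
- The arm moves only by the tool arm_command, never from a script. Its argument "motion" is a list that holds one entry, the list of rows, each a list of 4 numbers: the shift along the tool's x, y, z in m, then the turn about the tool's z in degrees. A call has 1 to 5 rows; each row is the pose to reach, as a shift and turn from the pose commanded when the call began, along the tool's axes at that moment; what a row does not reach only later rows make up. A row lasts 1/8 s, in which the tool goes at most 62.5 mm and 10.7 degrees, less where a joint would pass 70% of its speed; a pose out of reach is approached as far as the arm can. A call with a gripper value outside its range is refused whole. "jaw" is the gripper's target within -1 to 1 (fully open at 1, half-way at 0, shut at -1), set as the call begins (left out, the last holds). The fingers move at their own pace and stop on an object; "squeeze" is the grip in N (left out, the last holds). Time passes only in rows, so rows that repeat a pose let the fingers close. It gives the time, the measured TCP pose, the force and the opening at its end, in the units of the state.
- bot.read_state(): the state, without advancing time (a new reading comes with each control period).
- bot.get_image(name): name is "scene" or "top" or "wrist"; returns a dict with "color" (400x640x3 uint8, red, green, blue), "fx", "fy", "cx", "cy" (pixels), "k1" (the pictures are not rectified: a ray, as slopes to the right and down, at radius r is drawn at 1 + k1 r^2 times it, then the intrinsics apply), "rvec" (rotation vector, rad) and "tvec" (3), from world to camera coordinates, as OpenCV has them. Camera axes: x right, y down, z forward; pixel columns grow to the right and rows downward; lengths in m; the calibration is good to about 2 mm. A picture is of the moment at which its call begins. There is no depth.
- bot.close_job(): hands the job in, once; it reports no verdict.
Trained networks look in a picture, given as the dict that the camera call returned (one of the last four; its "shot" number tells which), for a name from the list of things; names that differ only in an ending like _2 or _b are one class to them, and where a whole thing is asked for, a point or a joint stands for the part that bears it (a point fixed in the world has none). Each returns a list of dicts, best first, with "score" (0 to 1); they miss things now and then, are a little off and sometimes report something else, mostly with a low value. They report only what shows in the picture. A call takes as long as a camera call.
- bot.look_for(picture, target): "xyz" ([x, y, z] in m, in world coordinates, good to about 4 mm: the middle of the surface that is visible of it).
- bot.cut_out(picture, target): "region" (400x640 bool, what is visible of it).
- bot.tip_of(picture, target): "xyz" ([x, y, z] in m, in world coordinates, good to about 4 mm: a listed point, or the origin of a listed thing).
The state is a dict: "time": time; "qpos": joint angles; "joint_velocities": joint speeds; "joint_efforts": joint torques, N m; "tcp_pos": TCP position; "tool_rot": TCP orientation; "ft_force": force on the tool from outside, world axes, zero at the start; "ft_torque": the same for the moment, N m; "gripper_width": opening from 0.0 (shut) to 1.0 (fully open).
Only numpy, scipy, OpenCV 4.12 (cv2) and the standard library are available. Lean on these libraries where they do the work, as an engineer would, in place of code of your own. Each camera call takes 0.05 s, during which the arm holds its last target. There are 200 camera calls.

## Working session

There is one attempt and no reset: what is moved stays moved. The work goes in short steps, Python scripts to look and compute and a tool call to move; the robot and the scene stay as the last step left them, time stands still between calls to the robot, and variables do not carry over. Pictures are saved under pics/ and viewed, on a budget of 10 in all, crops included, one or two more only if the job needs it, and the job is handed in when it is done.

Besides the shell and the picture viewer there is one more tool, called after "Request:" by a JSON object that holds its "name" and its "arguments". arm_command: Moves the arm, as the interface text tells. Its arguments: {"type":"object","properties":{"motion":{"type":"array"},"jaw":{"type":"number"},"squeeze":{"type":"number"}},"required":["motion"]}

```bash
mkdir -p pics; cat > h.py <<'E'
import numpy as np, cv2
from plant import bot
def save(p,n): cv2.imwrite(f'pics/{n}.png',cv2.cvtColor(p['color'],cv2.COLOR_RGB2BGR))
def proj(p,X):
    X=np.atleast_2d(np.array(X,float)); d=np.array([p['k1'],0,0,0,0.])
    K=np.array([[p['fx'],0,p['cx']],[0,p['fy'],p['cy']],[0,0,1.]])
    return cv2.projectPoints(X,np.array(p['rvec']),np.array(p['tvec']),K,d)[0][:,0]
def ray(p,uv,z):
    K=np.array([[p['fx'],0,p['cx']],[0,p['fy'],p['cy']],[0,0,1.]])
    q=cv2.undistortPoints(np.array([[uv]],float),K,np.array([p['k1'],0,0,0,0.]))[0,0]
    R=cv2.Rodrigues(np.array(p['rvec'],float))[0]; o=-R.T@np.array(p['tvec']); d=R.T@np.array([q[0],q[1],1])
    return o+d*(z-o[2])/d[2]
E
python3 - <<'E'
from h import *
s=bot.read_state(); print({k:np.round(s[k],3) for k in('time','tcp_pos','tool_rot','ft_force')})
for n in('top','scene'):
    p=bot.get_image(n); save(p,n+'0')
    print(n,p['tvec'])
    for t in('switch_raised_end','power_strip','power_board','swollen_cap_top','swollen_cap','good_cap1','solder_reel','flux_bottle','multimeter','screwdriver'):
        print(t,[(np.round(d['xyz'],3),round(d['score'],2),proj(p,d['xyz']).round()[0]) for d in bot.tip_of(p,t)[:4]])
E
```

```text
{'time': np.float64(0.0), 'tcp_pos': array([0.286, 0.611, 0.23 ]), 'tool_rot': array([-3.14 ,  0.   ,  2.704]), 'ft_force': array([-0.14 , -0.032,  0.029])}
top [0.02536332 0.57434067 0.96669081]
switch_raised_end [(array([ 0.409, -0.283,  0.05 ]), 0.65, array([434., 260.]))]
power_strip [(array([ 0.524, -0.285, -0.   ]), 0.94, array([427., 222.]))]
power_board [(array([0.537, 0.064, 0.   ]), 0.6, array([310., 216.]))]
swollen_cap_top [(array([0.493, 0.   , 0.063]), 0.64, array([332., 228.]))]
swollen_cap [(array([0.496, 0.   , 0.019]), 0.45, array([331., 229.])), (array([ 0.751, -0.07 , -0.002]), 0.45, array([354., 148.]))]
good_cap1 [(array([ 0.753, -0.07 , -0.002]), 0.68, array([354., 148.])), (array([ 0.541, -0.006,  0.022]), 0.59, array([334., 213.])), (array([0.548, 0.038, 0.019]), 0.44, array([318., 211.]))]
solder_reel [(array([ 0.372, -0.152,  0.   ]), 0.63, array([384., 273.])), (array([ 0.522,  0.359, -0.001]), 0.43, array([210., 220.]))]
flux_bottle [(array([ 0.755, -0.07 , -0.001]), 0.8, array([354., 147.]))]
multimeter [(array([ 0.522,  0.359, -0.001]), 0.89, array([210
[... 423 characters left out ...]
rray([0.536, 0.061, 0.002]), 0.59, array([348., 219.]))]
swollen_cap_top [(array([ 0.493, -0.006,  0.072]), 0.48, array([325., 180.]))]
swollen_cap [(array([ 0.496, -0.   ,  0.018]), 0.69, array([327., 199.]))]
good_cap1 [(array([0.55 , 0.037, 0.013]), 0.82, array([336., 218.])), (array([0.499, 0.048, 0.015]), 0.6, array([346., 205.])), (array([ 0.546, -0.009,  0.022]), 0.52, array([318., 210.]))]
solder_reel [(array([ 0.372, -0.151, -0.001]), 0.81, array([288., 168.]))]
flux_bottle []
multimeter [(array([ 0.524,  0.361, -0.001]), 0.8, array([482., 243.])), (array([ 0.373, -0.149,  0.001]), 0.43, array([288., 167.]))]
screwdriver [(array([ 0.784,  0.146, -0.004]), 0.68, array([360., 318.]))]
```

```bash
python3 - <<'E'
import cv2
a=cv2.imread('pics/top0.png')[100:300,180:480]; cv2.imwrite('pics/top0c.png',cv2.resize(a,None,fx=2.66,fy=2.66,interpolation=cv2.INTER_CUBIC))
E
```

```text
(no output)
```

View pics/top0c.png

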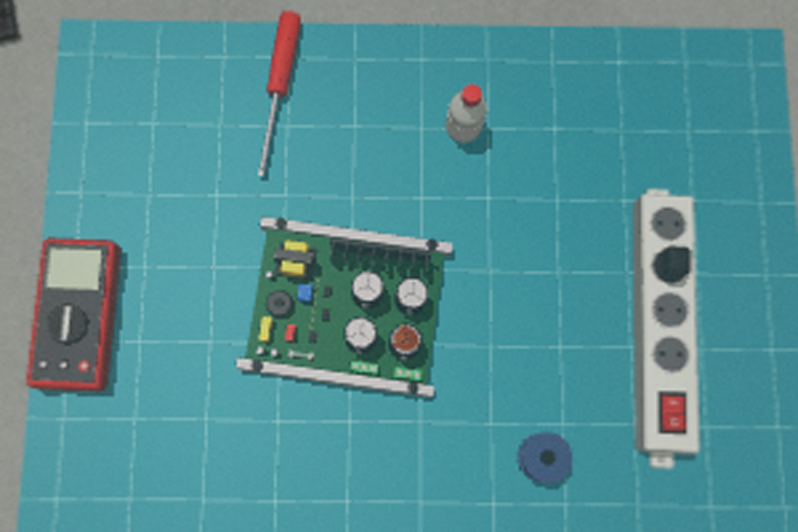

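View pics/scene0.png

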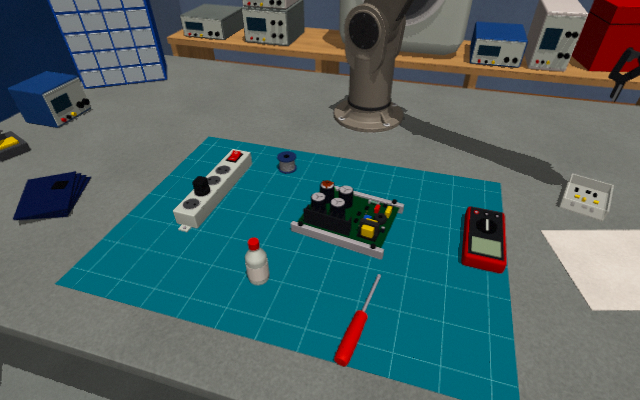

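The top view shows the brown, swollen capacitor at pixel (332,227), front right of the four. The rocker is at (433,258), at the near end of the strip. The networks agree with both pictures, so I'm starting the move.

Request:
{"name": "arm_command", "arguments": {"motion": [[[-0.05,-0.025,0,-5],[-0.1,-0.05,0,-10],[-0.16,-0.08,0,-15],[-0.21,-0.11,0,-20],[-0.26,-0.14,0,-25]]], "jaw": -1}}

```text
time: 1.72
tcp_pos: [0.4636, 0.3723, 0.2315]
tool_rot: [3.141, 0.001, -3.141]
ft_force: [1.3, -0.8, -0.1]
gripper_width: -0.004
```

Request:
{"name": "arm_command", "arguments": {"motion": [[[-0.02,-0.06,0,0],[-0.03,-0.12,0,0],[-0.03,-0.18,0,0],[-0.03,-0.24,0,0],[-0.03,-0.3,0,0]]]}}

```text
time: 2.35
tcp_pos: [0.4918, 0.0723, 0.2316]
tool_rot: [3.141, 0.001, 3.14]
ft_force: [0.5, -1.0, 0.7]
gripper_width: 0.001
```

Request:
{"name": "arm_command", "arguments": {"motion": [[[0,-0.06,0,0],[0,-0.12,0,0],[0.01,-0.18,0,0],[0.03,-0.24,0,0],[0.05,-0.3,0,0]]]}}

```text
time: 2.98
tcp_pos: [0.4413, -0.2261, 0.2317]
tool_rot: [-3.141, 0.001, 3.14]
ft_force: [1.0, -1.1, -0.7]
gripper_width: -0.003
```

```bash
python3 - <<'E'
from h import *
for n in('wrist','top'):
    p=bot.get_image(n); save(p,n+'1')
    for t in('switch_raised_end','power_strip','swollen_cap_top'):
        print(n,t,[(np.round(d['xyz'],4),round(d['score'],2),proj(p,d['xyz']).round()[0]) for d in bot.tip_of(p,t)[:3]])
    if n=='wrist': cv2.imwrite('pics/w1.png',cv2.cvtColor(p['color'],cv2.COLOR_RGB2BGR)); 
    np.savez('cam_'+n,**{k:v for k,v in p.items()})
E
```

```text
wrist switch_raised_end [(array([ 0.4119, -0.2851,  0.0488]), 0.94, array([269., 154.])), (array([ 0.4925, -0.0059,  0.0179]), 0.31, array([497., 213.]))]
wrist power_strip [(array([ 0.5251, -0.2868,  0.0008]), 0.57, array([279., 231.])), (array([ 0.3703, -0.1516,  0.0024]), 0.42, array([386., 112.])), (array([7.810e-01, 1.483e-01, 2.000e-04]), 0.34, array([556., 376.]))]
wrist swollen_cap_top [(array([ 0.4936, -0.0024,  0.07  ]), 0.94, array([527., 230.]))]
top switch_raised_end [(array([ 0.4086, -0.2841,  0.0516]), 0.4, array([434., 260.]))]
top power_strip [(array([ 0.5224, -0.2854, -0.001 ]), 0.79, array([427., 222.]))]
top swollen_cap_top [(array([ 4.914e-01, -2.000e-04,  6.620e-02]), 0.5, array([332., 228.]))]
```

View pics/wrist1.png

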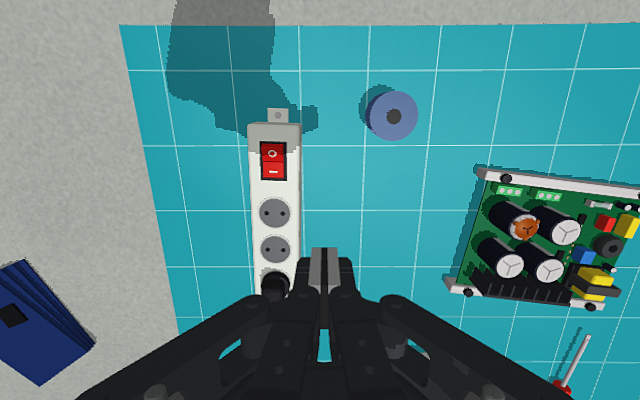

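The wrist view shows the ring on the raised half at about (272,154) and the rocker's seam with the other half at about (272,163). The brown dome is at (524,228).

```bash
python3 - <<'E'
from h import *
p=dict(np.load('cam_wrist.npz')); 
c=p['color'].astype(int); m=(c[...,0]>120)&(c[...,1]<80)&(c[...,2]<80); m[:135]=0;m[190:]=0;m[:,:250]=0;m[:,295:]=0
v,u=np.nonzero(m);print(u.min(),u.max(),v.min(),v.max())
w=(c[138:185,255:290].min(-1)>150)&m.any(); vv,uu=np.nonzero(w); 
for a in((272,154),(u.mean(),v.min()),(272,163),(u.mean(),v.max())): print(a,ray(p,a,.051).round(4))
print('dome',ray(p,(524,228),.067).round(4))
print('strip far/near px', ray(p,(274,213),.042).round(4), ray(p,(275,250),.042).round(4))
q=dict(np.load('cam_top.npz')); print(ray(q,(332.2,227.4),.067).round(4))
E
```

```text
261 283 144 177
(272, 154) [ 0.412 -0.282  0.051]
(np.float64(272.610248447205), np.int64(144)) [ 0.4013 -0.2807  0.051 ]
(272, 163) [ 0.4218 -0.2826  0.051 ]
(np.float64(272.610248447205), np.int64(177)) [ 0.4375 -0.2828  0.051 ]
dome [ 0.4923 -0.0035  0.067 ]
strip far/near px [ 0.4835 -0.2852  0.042 ] [ 0.5324 -0.2866  0.042 ]
[ 0.4937 -0.0007  0.067 ]
```

Request:
{"name": "arm_command", "arguments": {"motion": [[[0.032,-0.057,0.02,0],[0.032,-0.057,0.07,0],[0.032,-0.057,0.12,0],[0.032,-0.057,0.16,0],[0.032,-0.057,0.165,0]]]}}

```text
time: 4.0
tcp_pos: [0.4087, -0.2791, 0.0641]
tool_rot: [3.139, -0.005, -3.141]
ft_force: [-0.4, 0.2, 0.1]
gripper_width: -0.001
```

```bash
python3 - <<'E'
from h import *
p=bot.get_image('wrist'); save(p,'w2'); s=bot.read_state(); print(s['tcp_pos'],s['ft_force'],proj(p,s['tcp_pos']))
for t in('switch_raised_end',): print([(np.round(d['xyz'],4),d['score']) for d in bot.tip_of(p,t)[:2]])
E
```

```text
[ 0.40954359 -0.27987628  0.06519828] [0.5193157  0.08159876 0.62966708] [[322.20013336 264.75612189]]
[(array([ 0.4115, -0.2831,  0.0474]), 0.91), (array([ 0.3769, -0.1517,  0.0013]), 0.37)]
```

View pics/w2.png

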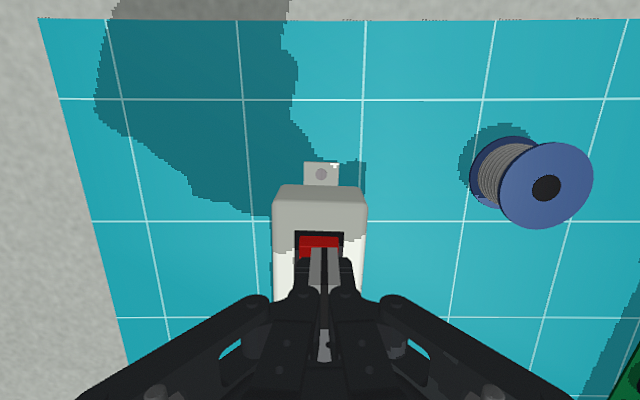

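The fingertips are in line with the raised half: the red face shows just ahead of them at (320,243). I'm pressing now.

Request:
{"name": "arm_command", "arguments": {"motion": [[[0,-0.003,0.008,0],[0,-0.003,0.013,0],[0,-0.003,0.017,0],[0,-0.003,0.02,0],[0,-0.003,0.02,0]]]}}

```text
time: 4.72
tcp_pos: [0.4097, -0.2843, 0.0462]
tool_rot: [-3.142, -0.0, 3.14]
ft_force: [1.1, 1.0, -0.1]
gripper_width: -0.003
```

Request:
{"name": "arm_command", "arguments": {"motion": [[[0,0,0.002,0],[0,0,0.002,0],[0,0,0.002,0]]]}}

```text
time: 5.1
tcp_pos: [0.4099, -0.2843, 0.0458]
tool_rot: [3.141, 0.001, 3.14]
ft_force: [-6.7, 3.4, 23.9]
gripper_width: 0.001
```

The force rose to 24 N at z = 46 mm, so the rocker is at its stop. I'm retreating to check it.

Request:
{"name": "arm_command", "arguments": {"motion": [[[0,0,-0.04,0],[-0.0,0,-0.1,0],[-0.02,0.03,-0.15,0],[-0.04,0.06,-0.17,0],[-0.04,0.06,-0.17,0]]]}}

```text
time: 5.72
tcp_pos: [0.4532, -0.2215, 0.2161]
tool_rot: [3.141, 0.005, -3.137]
ft_force: [-0.1, -0.0, -0.6]
gripper_width: 0.001
```

```bash
python3 - <<'E'
from h import *
p=bot.get_image('wrist'); save(p,'w3'); s=bot.read_state(); print(s['tcp_pos'],s['ft_force'])
for t in('switch_raised_end','swollen_cap_top'): print([(np.round(d['xyz'],4),d['score']) for d in bot.tip_of(p,t)[:2]])
a=cv2.imread('pics/w3.png')[100:280,200:400];b=cv2.imread('pics/wrist1.png')[80:260,180:380]
cv2.imwrite('pics/cmp.png',cv2.resize(np.hstack([b,a]),None,fx=2,fy=2,interpolation=cv2.INTER_CUBIC))
E
```

```text
[ 0.45121494 -0.22291     0.21485458] [-0.7212798  -0.72621581 -0.31393292]
[(array([ 0.4114, -0.2827,  0.0434]), 0.78)]
[(array([ 0.3725, -0.1467,  0.0009]), 0.31)]
```

View pics/cmp.png

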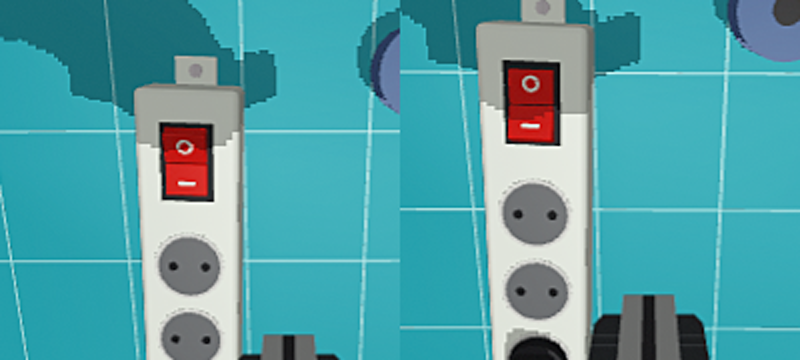

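The rocker has flipped: the ring half is now longer and lies level, and the bar half is foreshortened. Next I'm moving over the swollen capacitor, staying high.

Request:
{"name": "arm_command", "arguments": {"motion": [[[-0.01,0.06,0,0],[-0.02,0.12,0,0],[-0.035,0.18,0,0],[-0.042,0.221,0,0],[-0.042,0.221,0.04,0]]]}}

```text
time: 6.5
tcp_pos: [0.4946, -0.0002, 0.1751]
tool_rot: [3.14, 0.005, -3.138]
ft_force: [0.2, -0.6, -0.4]
gripper_width: -0.003
```

```bash
python3 - <<'E'
from h import *
for n in('wrist','top','scene'):
    p=bot.get_image(n); save(p,n+'4'); s=bot.read_state(); print(s['tcp_pos'],s['tool_rot'])
    for t in('swollen_cap_top','swollen_cap'): print(n,t,[(np.round(d['xyz'],4),round(d['score'],2)) for d in bot.tip_of(p,t)[:2]])
E
```

```text
[ 0.48963275 -0.00254104  0.16898504] [-3.14066827 -0.00598996 -3.14070517]
wrist swollen_cap_top [(array([0.4914, 0.0009, 0.068 ]), 0.59)]
wrist swollen_cap [(array([ 0.4899, -0.0018,  0.0162]), 0.67)]
[ 0.49124118 -0.0047953   0.17369209] [-3.14060447e+00 -2.89632623e-03  3.13769239e+00]
top swollen_cap_top []
top swollen_cap []
[ 0.49283439 -0.00436423  0.17535796] [3.14148650e+00 1.53664073e-03 3.13796405e+00]
scene swollen_cap_top [(array([ 0.4922, -0.0062,  0.0693]), 0.74), (array([ 0.5265, -0.2865,  0.    ]), 0.71)]
scene swollen_cap [(array([ 4.947e-01, -4.000e-04,  2.220e-02]), 0.65)]
```

View pics/wrist4.png

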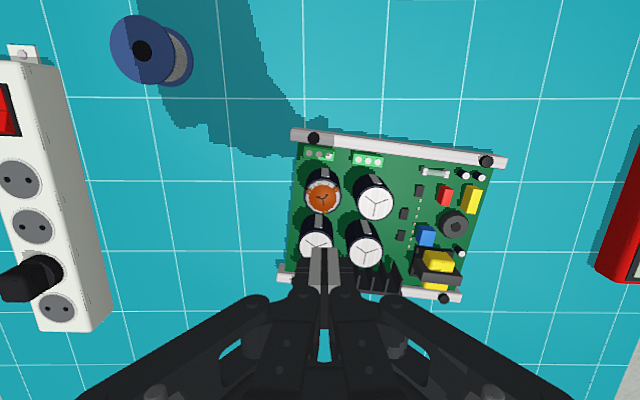

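The brown dome shows at (323,196), ahead of the fingertips in this slanted view. The measured dome centre (0.4925, -0.002) is 2–3 mm from the TCP in plan. I'm descending gently.

Request:
{"name": "arm_command", "arguments": {"motion": [[[0,0.002,0.025,0],[0,0.002,0.045,0],[0,0.002,0.06,0],[0,0.002,0.07,0],[0,0.002,0.075,0]]]}}

```text
time: 7.58
tcp_pos: [0.4923, -0.0014, 0.0991]
tool_rot: [-3.142, 0.0, 3.14]
ft_force: [-0.0, -0.4, 0.3]
gripper_width: 0.002
```

Request:
{"name": "arm_command", "arguments": {"motion": [[[0,0,0.002,0],[0,0,0.002,0],[0,0,0.002,0],[0,0,0.002,0],[0,0,0.002,0]]]}}

```text
time: 8.2
tcp_pos: [0.4923, -0.0013, 0.0974]
tool_rot: [3.142, 0.0, 3.14]
ft_force: [0.8, 0.2, 0.0]
gripper_width: 0.002
```

```bash
python3 - <<'E'
from h import *
p=bot.get_image('wrist'); save(p,'w5'); s=bot.read_state(); print(s['tcp_pos'],s['ft_force'])
print([(np.round(d['xyz'],4),round(d['score'],2)) for d in bot.tip_of(p,'swollen_cap_top')[:2]], proj(p,[s['tcp_pos'],[.4925,-.002,.068]]))
p=bot.get_image('scene'); save(p,'s5')
print([(np.round(d['xyz'],4),round(d['score'],2)) for d in bot.tip_of(p,'swollen_cap_top')[:2]])
for t in('solder_reel','screwdriver','multimeter','flux_bottle'): print(t,[(np.round(d['xyz'],3),round(d['score'],2)) for d in bot.tip_of(p,t)[:1]])
b=cv2.imread('pics/s5.png')[100:250,220:420]; a=cv2.imread('pics/w5.png')[50:350,120:520]
cv2.imwrite('pics/c5.png',np.hstack([a,cv2.resize(b,(400,300),interpolation=cv2.INTER_CUBIC)]))
E
```

```text
[ 0.49225948 -0.00128041  0.097395  ] [-0.47775895  0.31018277 -0.15536541]
[(array([ 0.4929, -0.0022,  0.068 ]), 0.78)] [[323.54079733 262.32598462]
 [322.43169991 239.22793087]]
[(array([ 0.4912, -0.0036,  0.0708]), 0.6)]
solder_reel [(array([ 0.369, -0.152,  0.001]), 0.74)]
screwdriver [(array([ 0.786,  0.147, -0.002]), 0.87)]
multimeter [(array([ 0.524,  0.359, -0.002]), 0.63)]
flux_bottle [(array([ 0.752, -0.07 ,  0.001]), 0.75)]
```

View pics/c5.png

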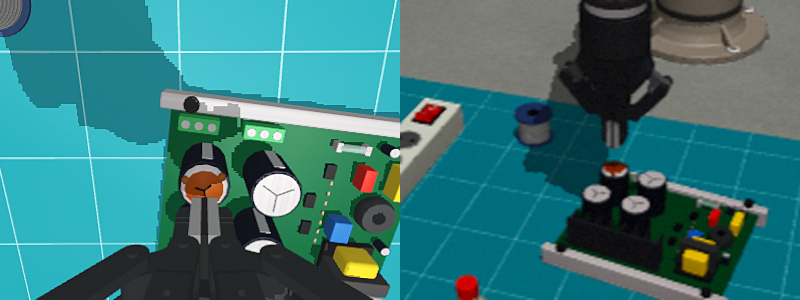

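Left (wrist): the brown dome sits at (205,185) of the montage, just beyond the fingertips. Right (scene): the fingertips hang directly over the brown cap at (613,168). The tips are 29 mm above the dome and the grasp point 48 mm above it. I'm holding this pose.

Request:
{"name": "arm_command", "arguments": {"motion": [[[0,0,0.003,0],[0,0,0.003,0],[0,0,0.003,0],[0,0,0.003,0],[0,0,0.003,0]]]}}

```text
time: 9.22
tcp_pos: [0.4922, -0.0013, 0.0943]
tool_rot: [3.142, 0.0, 3.14]
ft_force: [0.6, -0.6, 0.5]
gripper_width: -0.005
```

Request:
{"name": "arm_command", "arguments": {"motion": [[[0,0,0,0],[0,0,0,0],[0,0,0,0],[0,0,0,0],[0,0,0,0]]]}}

```text
time: 9.85
tcp_pos: [0.4922, -0.0013, 0.0943]
tool_rot: [3.142, -0.0, 3.14]
ft_force: [-0.1, 0.1, -1.4]
gripper_width: -0.001
```

Request:
{"name": "arm_command", "arguments": {"motion": [[[0,0,0,0],[0,0,0,0],[0,0,0,0],[0,0,0,0],[0,0,0,0]]]}}

```text
time: 10.48
tcp_pos: [0.4922, -0.0013, 0.0943]
tool_rot: [3.142, -0.0, 3.14]
ft_force: [0.3, 0.9, 0.6]
gripper_width: 0.004
```

Request:
{"name": "arm_command", "arguments": {"motion": [[[0,0,0,0],[0,0,0,0],[0,0,0,0],[0,0,0,0],[0,0,0,0]]]}}

```text
time: 11.1
tcp_pos: [0.4922, -0.0013, 0.0943]
tool_rot: [3.142, 0.0, 3.14]
ft_force: [-0.5, -0.7, -0.0]
gripper_width: -0.001
```

Request:
{"name": "arm_command", "arguments": {"motion": [[[0,0,0,0],[0,0,0,0],[0,0,0,0],[0,0,0,0],[0,0,0,0]]]}}

```text
time: 11.72
tcp_pos: [0.4922, -0.0013, 0.0943]
tool_rot: [-3.142, 0.0, 3.14]
ft_force: [0.5, -0.1, 0.7]
gripper_width: -0.0
```

```bash
python3 -c "
from plant import bot
s=bot.read_state();print(s['time'],s['tcp_pos'],s['ft_force'])
print(bot.close_job())"
```

```text
11.725 [ 0.49221963 -0.00131495  0.09430541] [ 0.47802231 -0.08484074  0.68426425]
the job is handed in; nothing more can be done
None
```

I switched the board off at the rocker and left the shut fingertips pointing down at the swollen capacitor. The job was handed in at 11.7 s; no verdict was reported.

- **Switch:** I pressed the raised end until it hit its stop, at 46 mm height and about 24 N. The picture afterwards showed the rocker tipped over. Its angle was judged only from that picture and the force, as the joint value cannot be read.
- **Pointing:** The fingertips end about 26 mm above the dome and the grasp point about 45 mm above it. They are within about 3 mm of the dome's centre in plan, and held there for more than 3 s. Estimates of the dome's centre from the different views agreed to about 6 mm.
- **Other parts:** Wrist force read only noise (1.5 N or less) throughout the pointing, so there was no sign of touching the board. The reel, bottle, meter and screwdriver were measured within about 3 mm of their starting places, which is within the network's error.

No check failed.

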